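Refit the plug of the brine tank's drain cock

TASK

The brine tank's drain cock was stripped for washing and its white liner still stands proud. Set the blue-handled plug in with its lever on the closed side, across the pipe, and press it down with a steady, moderate push until plug and liner are fully home. Then ease off the push and check that the plug works free: swing the lever over to its open stop, in line with the spout, and back to its closed stop, without leaning hard on the stops; leave it closed, home and let go, with the other things undisturbed.

Things in the scene. Friction and masses are not known exactly. Their poses are not given: they have to be found in the camera images.
- plug: The plug to fit: steel taper with a blue lever, 103 mm tall, about 0.55 kg, standing on its small end on the white tray. Origin: centre of the small end; z up its axis, +x along the lever's long arm. Taper 8 degrees a side, 34.6 mm diameter at z = 0 to 50.6 mm at z = 57 mm; collar 58 mm diameter, z = 57 to 63 mm; stem 18 mm diameter up to the lever.
- grip (a point): Where to hold the plug: on its axis, mid-height of the lever bar, 94 mm above its origin. The bar is 14 mm wide, 18 mm high (plug z = 85 to 103 mm) and runs from x = -24 to +62 mm. Plug axes.
- lever_tip (a point): Near the end of the lever's long arm: on the plug at x = 60 mm, y = 0, z = 94 mm. Plug axes.
- lug (a point): Stop lug on the plug's collar, under the long arm: 36 mm out along +x, 61 mm above the plug's origin; 10 mm wide, 8 mm high, reaching 42 mm from the axis. Plug axes.
- cock: Fixed drain unit: plug cock, an upright open steel barrel 69 mm wide with a white liner, rim at z = 94 mm, on a brine tank's outlet. Origin on the table under the barrel's axis, z up. Along y: tank from y = -440 to -180 mm, 175 mm high; pipe; barrel; spout to y = 97 mm, 85 mm high, over a dish. Lever to -x is closed (across the pipe), to +y open, a quarter turn clockwise from above.
- home (a point): Where the plug's origin lies when fully home: on the barrel's axis, 45 mm above the unit's origin. The liner's bore has the plug's own taper; home, the plug's collar stands 4 mm above the liner's flange. Pushed straight the taper grips, but turned under a push it wedges (wall force about 5 times the push) and galls: press with 20 to 30 N, ease to under 6 N, then turn (about 0.1 N m). Unit's axes.
- sleeve (a joint): How far the white liner stands proud of its home, in m: starts at 0.005 to 0.010, home is 0. It slides straight down in the barrel, does not turn, takes about 18 N in all to move, stays where it is left and stops hard at home.
- sleeve_top (a point): Centre of the top of the white liner's flange (62 mm diameter): 98 mm above the unit's origin when home, higher by the value of joint sleeve. The bore is 49 mm wide here, narrowing 8 degrees a side.
- pin_closed (a point): Top of the brass pin (8 mm diameter, 37 mm from the axis, 112 mm above the table) that stops the lug when the lever is closed, to -x. In the last 10 mm of its way home the lug goes down between this pin and pin_open, on the quarter that faces -x and +y.
- pin_open (a point): Top of the other brass stop pin, same size: the lug meets it when the lever is open, to +y. Leaning on a stop loads lug and bore: 1 N m gives about 70 N in all. From pin to pin the plug turns about 90 degrees.
- tray: White plastic drip tray, 170 x 350 mm, fixed; origin under its centre; the plugs stand on its floor 6 mm above the table, rim 14 mm.
- plug_large: Another cock's plug with a red lever, 112 mm tall, on the tray; same build, origin at the centre of its small end. Leave alone.
- plug_small: Another cock's plug with a yellow lever, 90 mm tall, on the tray; same build, origin at the centre of its small end. Leave alone.
- cheese: Cheese wheel, 190 mm diameter, 85 mm high, on a wooden board at the back; origin at its underside's centre. Leave alone.
- mould: Loose white cheese mould, a cup 112 mm wide and 85 mm high, at the left; origin at its underside's centre. Leave alone.
- grease_jar: Small jar of food grease, 56 mm diameter, 60 mm high, at the back; origin at its underside's centre. Leave alone.
- gasket: Black rubber gasket ring, 54 mm diameter, 6 mm thick, at the back; origin at its underside's centre. Leave alone.
Not all that is in view belongs to the job. Leave any green or purple look-alike of the plug alone.

How it is judged:
On the way, in this order (a step that is already met when the one before it is completed fails the run):
1. plug and liner are fully home in the cock, with the lever on the closed side (z of plug in the frame of cock below 0.0475 m and value of joint sleeve below 0.0015 m and horizontal distance between plug and cock below 0.002 m and angle between plug's own z axis and vertical below 0.04 rad and x of lever_tip in the frame of cock below -0.03 m), for 0.2 s.
2. still home, the plug has been turned to the open stop (lever within 10 degrees of the pipe's line) (z of plug in the frame of cock below 0.0475 m and value of joint sleeve below 0.0015 m and horizontal distance between plug and cock below 0.002 m and angle between plug's own z axis and vertical below 0.04 rad and y of lever_tip in the frame of cock above 0.05 m and x of lever_tip in the frame of cock between -0.0105 and 0.0105 m), for 0.1 s.
At the end, for the whole second after the job is handed in: The plug is fully home in the cock (within 2.5 mm in height, 2 mm sideways, 2 degrees upright), the liner within 1.5 mm of home, its lever's long arm across the pipe on the closed side within 8 degrees of square, let go and at rest (z of plug in the frame of cock below 0.0475 m and value of joint sleeve below 0.0015 m and horizontal distance between plug and cock below 0.002 m and angle between plug's own z axis and vertical below 0.04 rad and x of lever_tip in the frame of cock below -0.05 m and y of lever_tip in the frame of cock between -0.009 and 0.009 m and linear speed of plug below 0.01 m/s and angular speed of plug below 0.1 rad/s and contact force between the fingers and plug below 0.1 N); the robot touches nothing.
It fails at once if plug and cock are forced together with more than 80 N in all (turned under a push, or pressed or held against a stop far too hard) (contact force between plug and cock above 80 N).
It fails at once if the plug is tipped over (angle between plug's own z axis and vertical above 0.6 rad).
It fails at once if another plug on the tray is moved more than 30 mm (distance of any of plug_large, plug_small from where it was at the start of the episode above 0.03 m).
It fails at once if the cheese, mould, grease jar or gasket is moved more than 30 mm (distance of any of cheese, mould, grease_jar, gasket from where it was at the start of the episode above 0.03 m).
It also fails if it takes over 54 s, if anything falls off the work surface, if the arm or the gripper's body presses on something with over 40 N, if the wrist force passes 120 N, or if a joint passes its speed limit or range.

ROBOT

A 6-joint arm with a two-finger parallel gripper is mounted at the origin on the work surface. World frame = base frame: x ahead of the robot, y to its left, z up, the work surface at z = 0. Lengths are in m, angles in rad, forces in N, time in s.
With the tool pointing down it reaches from about 0.425 to 0.95 m from the base axis. Payload 3.5 kg.
Tool frame: the origin (TCP) lies midway between the tips of the shut fingers; the grasp point (between the pads) lies 19 mm behind it; z points along the fingers, y is the line along which they close (so a half turn about z gives the same grasp; the last joint's range is limited). The gripper opens to 85 mm and grips with 20 to 120 N. Pads are 22 mm wide; open, the fingers measure 114 mm over their backs; the gripper's body (76 mm by 85 mm) begins 54 mm behind the grasp point. The pads swing forward as they close: fully open they stand 13 mm farther back than shut.
Start: joints at [1.142, 0.286, 1.577, -0, 1.279, -0.15], TCP at [0.186, 0.649, 0.199] pointing down, gripper open.
Joint ranges: [-2.77, 2.77], [-0.9, 2.22], [0.21, 2.48], [-1.53, 4.67], [0.24, 2.81], [-2.84, 2.84]. Speed limits (rad/s): [2.79, 2.79, 3.14, 3.14, 3.14, 3.14].

INTERFACE

Orientations are given as a unit quaternion [x, y, z, w].
In Python, from plant import * gives the robot as it stands.
- The arm moves only by the tool move_arm, never from a script. Its argument "moves" is a list of rows, each a list of 3 entries, a list of its own where there are three numbers: the opening, from 0 (shut) to 1 (fully open), then the shift along the tool's x, y, z in m, then the turn, a rotation vector about the tool's x, y, z in rad. A call has exactly 10 rows; each row shifts and turns the commanded pose from where the row before left it, along the tool's axes as they then stand; what a row does not reach is not made up. A row lasts 1/12 s, in which the tool goes at most 41.7 mm and 7.16 degrees, less where a joint would pass 70% of its speed; a pose out of reach is approached as far as the arm can. A call is refused whole if a number of a shift passes 0.0417 or a number of a turn 0.125, either way. A call with a gripper value outside its range is refused whole. The fingers move at their own pace and stop on an object; "grip_force" is the grip in N (left out, the last holds). Time passes only in rows, so rows that do not move let the fingers close, or fill a call up. It gives the time, the measured TCP pose, the force, the opening and the grip force at its end, in the units of the state.
- get_state(): the state, without advancing time (a new reading comes with each control period).
- read_camera(name): name is "side" or "top" or "wrist"; returns the picture (400x640x3 uint8, red, green, blue); there is no depth.
- camera_params(name): a dict with "fx", "fy", "cx", "cy" (pixels), "k1" (the pictures are not rectified: a ray, as slopes to the right and down, at radius r is drawn at 1 + k1 r^2 times it, then the intrinsics apply), "rvec" (rotation vector, rad) and "tvec" (3), from world to camera coordinates, as OpenCV has them; the wrist camera has in their place "tool_from_camera" (4x4, takes a point from camera to tool coordinates, whose origin is the TCP and whose axes are the flange's). Camera axes: x right, y down, z forward; pixel columns grow to the right and rows downward; lengths in m; the calibration is good to about 2 mm. A picture is of the moment at which its call begins: read the wrist's pose just before it. camera_params takes no time and is no camera call.
- sign_off(): hands the job in; it is judged then, once.
The state is a dict: "time": time; "qpos": joint angles; "dq": joint speeds; "joint_efforts": joint torques, N m; "eef_pos": TCP position; "tcp_rot": TCP orientation; "contact_force": force on the tool from outside, world axes, zero at the start; "wrist_torque": the same for the moment, N m; "opening": opening from 0.0 (shut) to 1.0 (fully open); "finger_force": force on a finger pad.
Only numpy, scipy, OpenCV 4.12 (cv2) and the standard library are available. Lean on these libraries where they do the work, as an engineer would, in place of code of your own. Each camera call takes 0.05 s, during which the arm holds its last target. There are 200 camera calls.

## Working session

There is one attempt and no reset: what is moved stays moved. The work goes in short steps, Python scripts to look and compute and a tool call to move; the robot and the scene stay as the last step left them, time stands still between calls to the robot, and variables do not carry over. Pictures are saved under pics/ and viewed, at most 10 in all, crops included, and the job is handed in when it is done.

Besides the shell and the picture viewer there is one more tool, called as name(argument=value, ...), one argument or row to a line, values as JSON. move_arm: Moves the arm, as the interface text tells. Its arguments: {"type":"object","properties":{"moves":{"type":"array"},"grip_force":{"type":"number"}},"required":["moves"]}

```bash
mkdir -p pics; ls
cat > h.py <<'E'
from plant import *
import numpy as np, cv2
from scipy.spatial.transform import Rotation as R
def cam(name, st=None):
    p=camera_params(name)
    if name=="wrist":
        st=st or get_state(); T=np.eye(4); T[:3,:3]=R.from_quat(st["tcp_rot"]).as_matrix(); T[:3,3]=st["eef_pos"]
        M=T@np.array(p["tool_from_camera"])
        return p,M[:3,:3],M[:3,3]
    Rc=R.from_rotvec(p["rvec"]).as_matrix()
    return p,Rc.T,-Rc.T@np.array(p["tvec"])
def ray(c,uv):
    p,Rw,o=c
    K=np.array([[p["fx"],0,p["cx"]],[0,p["fy"],p["cy"]],[0,0,1]])
    n=cv2.undistortPoints(np.array([[uv]],float),K,np.array([p["k1"],0,0,0,0.]))[0,0]
    d=Rw@np.array([n[0],n[1],1]); return o,d/np.linalg.norm(d)
def onz(c,uv,z):
    o,d=ray(c,uv); return o+d*(z-o[2])/d[2]
def cross(c1,a,c2,b):
    o,d=ray(c1,a);q,e=ray(c2,b)
    s=np.linalg.lstsq(np.c_[d,-e],q-o,rcond=None)[0]
    x,y=o+s[0]*d,q+s[1]*e; return (x+y)/2,np.linalg.norm(x-y)
def proj(c,X):
    p,Rw,o=c; v=Rw.T@(np.array(X)-o); n=v[:2]/v[2]; n=n*(1+p["k1"]*(n@n))
    return np.array([p["fx"]*n[0]+p["cx"],p["fy"]*n[1]+p["cy"]])
def snap(name,f=None):
    c=cam(name); im=cv2.cvtColor(np.array(read_camera(name)),cv2.COLOR_RGB2BGR)
    if f: cv2.imwrite("pics/"+f,im)
    return c,im
E
python3 - <<'E'
from h import *
s=get_state(); print({k:np.round(v,3) for k,v in s.items()})
for n in("side","top","wrist"):
    c,im=snap(n,n+"0.png"); print(n,c[2],c[1][:,2],c[0]['fx'],c[0]['k1'])
print(camera_params("wrist"))
E
```

```text
pics
{'time': np.float64(0.0), 'qpos': array([ 1.142,  0.287,  1.578, -0.   ,  1.279, -0.15 ]), 'dq': array([ 0.001,  0.   ,  0.   ,  0.001, -0.   ,  0.   ]), 'joint_efforts': array([-0.0000e+00, -4.0597e+01, -2.9263e+01, -0.0000e+00,  6.0000e-03,
        0.0000e+00]), 'eef_pos': array([0.185, 0.648, 0.198]), 'tcp_rot': array([ 0.139,  0.99 , -0.001, -0.   ]), 'contact_force': array([0.134, 0.075, 0.244]), 'wrist_torque': array([ 0.003, -0.05 , -0.025]), 'finger_force': np.float64(0.0), 'opening': np.float64(0.999)}
side [ 0.32844119 -0.70253066  0.58831488] [ 0.23315934  0.85313306 -0.46669122] 418.4150337895989 -0.09054394249124577
top [0.27010621 0.17160417 1.44237311] [ 0.22475437  0.00980389 -0.97436613] 443.3622308635192 0.040173494358160915
wrist [0.10308251 0.67186012 0.37282896] [ 0.31426664 -0.09236117 -0.94483115] 344.2616952126213 0.00696511104690522
{'fx': 344.2616952126213, 'fy': 344.2616952126213, 'cx': 319.8747438800959, 'cy': 204.02373805916721, 'k1': 0.00696511104690522, 'tool_from_camera': array([[-8.90074364e-04, -9.44720630e-01, -3.27875187e-01,
         8.56796955e-02],
       [ 9.99999604e-01, -8.31921995e-04, -3.17621288e-04,
        -4.24471709e-04],
       [ 2.72968036e-05, -3.27875340e-01,  9.44720996e-01,
        -1.74845059e-01],
       [ 0.00000000e+00,  0.00000000e+00,  0.00000000e+00,
         1.00000000e+00]])}
```

View pics/top0.png

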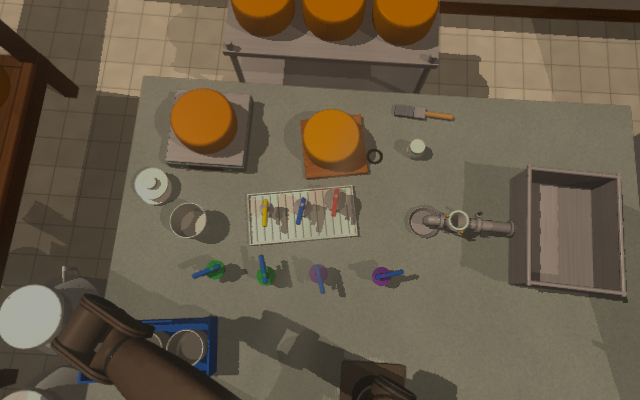

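View pics/side0.png

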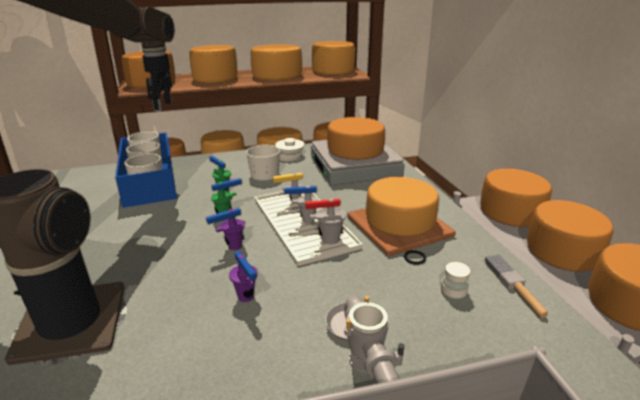

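Candidates with blue levers are at top (210,270) and (263,270) with green bodies, (320,277) and (388,276) with purple bodies, and (300,211) with a steel body on the tray. The last one fits the description. The cock is at (457,220) top, (367,318) side.

Run:
```python
from h import *
t,s=cv2.imread("pics/top0.png"),cv2.imread("pics/side0.png")
a=cv2.resize(t[170:250,230:370],None,fx=4,fy=4,interpolation=cv2.INTER_CUBIC)
b=cv2.resize(t[190:250,400:520],None,fx=4,fy=4,interpolation=cv2.INTER_CUBIC)
c=cv2.resize(s[280:360,320:420],None,fx=3,fy=3,interpolation=cv2.INTER_CUBIC)
o=np.zeros((570,800,3),np.uint8); o[:320,:560]=a; o[325:565,:480]=b; o[325:565,490:790]=c
cv2.imwrite("pics/c1.png",o)
def blue(im,x0,y0,x1,y1):
    h=cv2.cvtColor(im,cv2.COLOR_BGR2HSV); m=cv2.inRange(h,(105,110,50),(128,255,255)); k=np.zeros_like(m);k[y0:y1,x0:x1]=m[y0:y1,x0:x1]
    return k
for n,im,box in(("top",t,(285,190,315,235)),("side",s,(275,178,325,202))):
    m=blue(im,*box); p=np.argwhere(m)[:,::-1]; r=cv2.minAreaRect(p.astype(np.float32)); print(n,len(p),p.mean(0),r)
    d=cv2.boxPoints(r);print(d)
    print([np.round(onz(cam(n),q,.109 if n=="top" else .1),4) for q in list(d)+[p.mean(0)]])
print("cock",onz(cam("top"),(457.5,220),.104),onz(cam("side"),(367,318),.104),cross(cam("top"),(457.5,220),cam("side"),(367,318)))
```

```text
top 76 [299.85526316 211.35526316] ((300.0764465332031, 210.4058837890625), (3.362422227859497, 25.923192977905273), 12.52880859375)
[[295.6235  222.69412]
 [301.24704 197.38824]
 [304.5294  198.11765]
 [298.90585 223.42352]]
[array([0.4932, 0.2607, 0.109 ]), array([0.5732, 0.2499, 0.109 ]), array([0.5716, 0.2396, 0.109 ]), array([0.4916, 0.2506, 0.109 ]), array([0.5291, 0.2507, 0.109 ])]
side 172 [299.87209302 189.63953488] ((300.00750732421875, 189.64964294433594), (6.092389106750488, 30.212257385253906), 87.1375961303711)
[[284.7681  187.36162]
 [314.94266 185.85289]
 [315.24692 191.93767]
 [285.07236 193.4464 ]]
[array([0.4938, 0.2727, 0.1   ]), array([0.5725, 0.2604, 0.1   ]), array([0.5644, 0.2259, 0.1   ]), array([0.488 , 0.2381, 0.1   ]), array([0.5292, 0.2492, 0.1   ])]
cock [ 0.53686933 -0.23186912  0.104     ] [ 0.53098881 -0.23756644  0.104     ] (array([ 0.53548443, -0.2327697 ,  0.09916221]), np.float64(0.0046782778142171995))
```

View pics/c1.png

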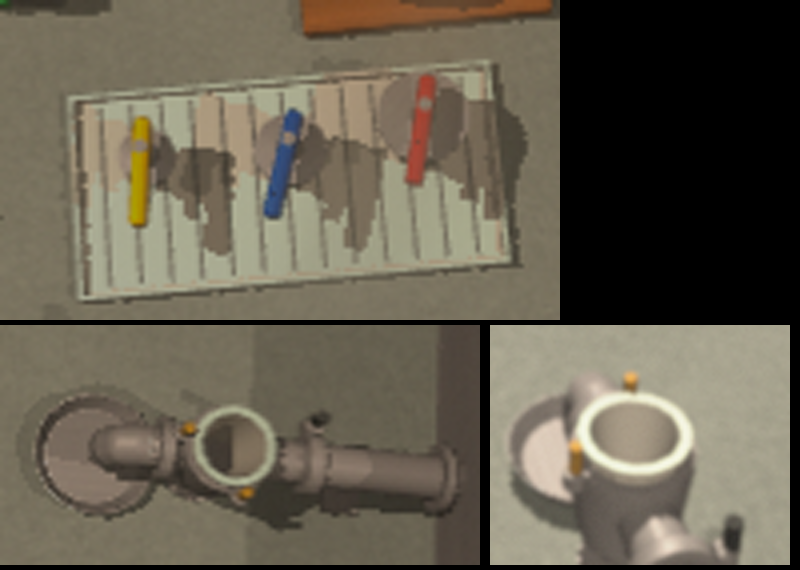

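The crop shows the blue lever on a steel plug. Its pivot is at top px (302.5,204.6) and its long arm runs down the picture (world −x). On the cock, the white flange is at (458.7,220.4), the pins at (447.5,215.5) and (461.5,232), and the spout points left (+y). I'll move over the plug for a close look.

move_arm(
  moves=[
    [1, [-0.033, -0.02, 0], [0, 0, 0]],
    [1, [-0.033, -0.02, 0], [0, 0, 0]],
    [1, [-0.033, -0.02, 0], [0, 0, 0]],
    [1, [-0.033, -0.02, 0], [0, 0, 0]],
    [1, [-0.033, -0.02, 0], [0, 0, 0]],
    [1, [-0.033, -0.02, 0], [0, 0, 0]],
    [1, [-0.033, -0.02, 0], [0, 0, 0]],
    [1, [-0.033, -0.02, 0], [0, 0, 0]],
    [1, [-0.033, -0.02, 0], [0, 0, 0]],
    [1, [-0.033, -0.02, 0], [0, 0, 0]],
  ],
)

```text
time: 0.98
eef_pos: [0.4487, 0.3642, 0.199]
tcp_rot: [0.139, 0.99, -0.0, -0.0]
contact_force: [0.0, 0.3, -0.6]
opening: 0.998
finger_force: 0.0
```

move_arm(
  moves=[
    [1, [-0.033, -0.021, 0], [0, 0, 0]],
    [1, [-0.033, -0.021, 0], [0, 0, 0]],
    [1, [-0.033, -0.021, 0], [0, 0, 0]],
    [1, [-0.033, -0.021, 0], [0, 0, 0]],
    [1, [0, 0, 0], [0, 0, 0]],
    [1, [0, 0, 0], [0, 0, 0]],
    [1, [0, 0, 0], [0, 0, 0]],
    [1, [0, 0, 0], [0, 0, 0]],
    [1, [0, 0, 0], [0, 0, 0]],
    [1, [0, 0, 0], [0, 0, 0]],
  ],
)

```text
time: 1.82
eef_pos: [0.5509, 0.2499, 0.1992]
tcp_rot: [0.138, 0.99, 0.0, -0.0]
contact_force: [-0.5, 0.2, 0.1]
opening: 1.002
finger_force: 0.0
```

Run:
```python
from h import *
c,im=snap("wrist","w1.png"); np.save("w1.npy",[*get_state()["eef_pos"],*get_state()["tcp_rot"]])
h=cv2.cvtColor(im,cv2.COLOR_BGR2HSV); m=cv2.inRange(h,(105,110,50),(128,255,255))
n,l,st,ce=cv2.connectedComponentsWithStats(m)
for i in range(1,n):
    if st[i,4]>100:
        r=cv2.minAreaRect(np.argwhere(l==i)[:,::-1].astype(np.float32)); d=cv2.boxPoints(r); print(r); print([np.round(onz(c,q,.109),4) for q in d])
```

```text
((313.6937255859375, 155.08721923828125), (76.47407531738281, 16.12350845336914), 82.23483276367188)
[array([0.4874, 0.2524, 0.109 ]), array([0.4892, 0.2644, 0.109 ]), array([0.5484, 0.2559, 0.109 ]), array([0.5467, 0.243 , 0.109 ])]
((321.3108215332031, 208.86488342285156), (21.53626823425293, 15.124707221984863), 80.53767395019531)
[array([0.5513, 0.2427, 0.109 ]), array([0.5526, 0.2549, 0.109 ]), array([0.5712, 0.2527, 0.109 ]), array([0.57  , 0.2403, 0.109 ])]
```

View pics/w1.png

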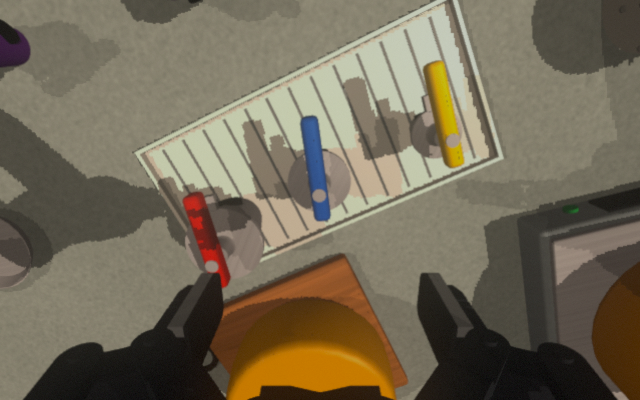

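The wrist view shows the pivot dot at (319,196), the long arm up to (311,117) and the yellow and red neighbours clear of the finger lanes. I'll check its height against the top view and look at the cock from close before grasping.

move_arm(
  moves=[
    [1, [-0.0095, -0.0393, 0], [0, 0, 0]],
    [1, [-0.0095, -0.0393, 0], [0, 0, 0]],
    [1, [-0.0095, -0.0393, 0], [0, 0, 0]],
    [1, [-0.0095, -0.0393, 0], [0, 0, 0]],
    [1, [-0.0095, -0.0393, 0], [0, 0, 0]],
    [1, [-0.0095, -0.0393, 0], [0, 0, 0]],
    [1, [-0.0095, -0.0393, 0], [0, 0, 0]],
    [1, [-0.0095, -0.0393, 0], [0, 0, 0]],
    [1, [-0.0095, -0.0393, 0], [0, 0, 0]],
    [1, [-0.0095, -0.0393, 0], [0, 0, 0]],
  ],
)

```text
time: 2.7
eef_pos: [0.5346, -0.1565, 0.1996]
tcp_rot: [0.138, 0.99, -0.0, 0.0]
contact_force: [0.6, 0.5, 0.6]
opening: 0.998
finger_force: 0.0
```

move_arm(
  moves=[
    [1, [-0.0095, -0.0393, 0], [0, 0, 0]],
    [1, [-0.0095, -0.0393, 0], [0, 0, 0]],
    [1, [0, 0, 0], [0, 0, 0]],
    [1, [0, 0, 0], [0, 0, 0]],
    [1, [0, 0, 0], [0, 0, 0]],
    [1, [0, 0, 0], [0, 0, 0]],
    [1, [0, 0, 0], [0, 0, 0]],
    [1, [0, 0, 0], [0, 0, 0]],
    [1, [0, 0, 0], [0, 0, 0]],
    [1, [0, 0, 0], [0, 0, 0]],
  ],
)

```text
time: 3.53
eef_pos: [0.5317, -0.2353, 0.1994]
tcp_rot: [0.138, 0.99, -0.0, 0.0]
contact_force: [-0.3, 0.1, 0.3]
opening: 1.001
finger_force: 0.0
```

Run:
```python
from h import *
c,im=snap("wrist","w2.png"); np.save("w2.npy",[*get_state()["eef_pos"],*get_state()["tcp_rot"]])
v=np.load("w1.npy"); c1=cam("wrist",dict(eef_pos=v[:3],tcp_rot=v[3:]))
w1=cv2.imread("pics/w1.png")
print("pivot",cross(c1,(319,196),cam("top"),(302.5,204.6)),onz(c1,(319,196),.109))
for a,b in(((313,116),(297.5,224)),((322,221),(303.8,198))): print(cross(c1,a,cam("top"),b))
g=cv2.resize(im[50:350,120:520],None,fx=2,fy=2,interpolation=cv2.INTER_CUBIC); cv2.imwrite("pics/w2c.png",g)
```

```text
pivot (array([0.55660428, 0.24610127, 0.08539865]), np.float64(0.001989940486220671)) [0.55020151 0.24876661 0.109     ]
(array([0.49316311, 0.25856385, 0.07458522]), np.float64(0.005359119952348292))
(array([0.57502708, 0.24327829, 0.09852056]), np.float64(0.0023228806090943898))
```

View pics/w2c.png

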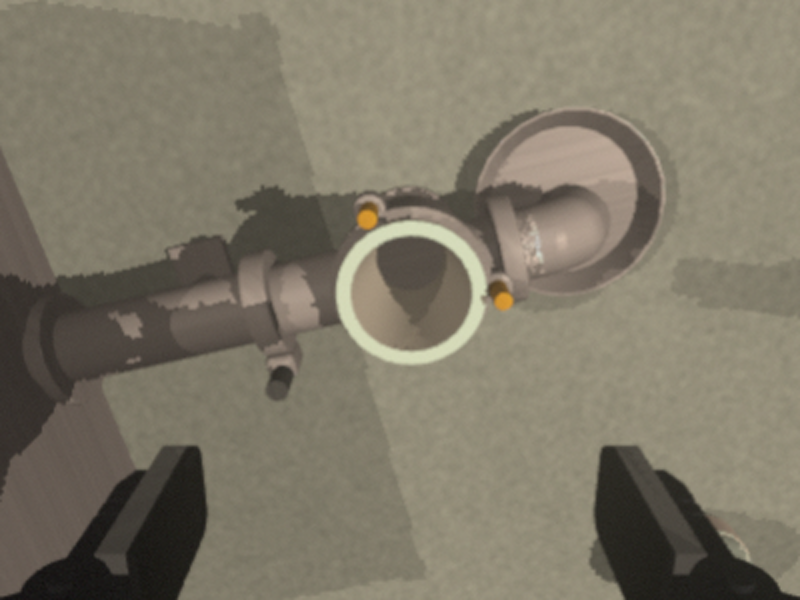

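The crop shows the white flange centred at (412,293) and pin_closed at (367,216), up and so to −x. pin_open is at (502,300) and the spout goes right/up. Next I'll measure these with ellipse fits and two views.

```bash
cat > cock.py <<'E'
from h import *
def flange(im,box,lo):
    x0,y0,x1,y1=box; g=np.zeros(im.shape[:2],np.uint8)
    h=cv2.cvtColor(im,cv2.COLOR_BGR2HSV); m=cv2.inRange(h,lo,(60,110,255)); g[y0:y1,x0:x1]=m[y0:y1,x0:x1]
    k=max(cv2.findContours(g,cv2.RETR_EXTERNAL,cv2.CHAIN_APPROX_NONE)[0],key=len)
    return cv2.fitEllipse(cv2.convexHull(k))
def pins(im,box):
    x0,y0,x1,y1=box; h=cv2.cvtColor(im[y0:y1,x0:x1],cv2.COLOR_BGR2HSV); m=cv2.inRange(h,(10,190,120),(22,255,255))
    n,l,s,c=cv2.connectedComponentsWithStats(m); return [(s[i,4],c[i]+[x0,y0]) for i in range(1,n) if s[i,4]>4]
E
python3 - <<'E'
from cock import *
v=np.load("w2.npy"); c2=cam("wrist",dict(eef_pos=v[:3],tcp_rot=v[3:])); im=cv2.imread("pics/w2.png")
s=cv2.imread("pics/side0.png"); t=cv2.imread("pics/top0.png")
print("val",im[157:165,325:327].mean((0,1)), im[150,292],s[300:306,340:400:12].tolist()[3])
box=(270,150,390,250)
e=flange(im,box,(20,15,150)); print(e)
es=flange(s,(335,295,400,345),(20,15,150)); print(es)
et=flange(t,(440,205,480,238),(20,15,150)); print(et)
cs,ct=cam("side"),cam("top")
print("w-s",cross(c2,e[0],cs,es[0])); print("w-t",cross(c2,e[0],ct,et[0]))
for z in(.1,.105): 
    print(z,onz(c2,e[0],z)); d=np.array([e[1][0]/2,0]); print("diam",np.linalg.norm(onz(c2,np.array(e[0])+d,z)-onz(c2,np.array(e[0])-d,z)))
P=pins(im,(290,130,400,220)); print(P); S=pins(s,(330,285,400,345)); print(S)
for a,p in P: print(onz(c2,p,.111),[cross(c2,p,cs,q) for b,q in S])
# plug via wrist1+side
v=np.load("w1.npy"); c1=cam("wrist",dict(eef_pos=v[:3],tcp_rot=v[3:]))
for a,b in(((313,116),(284.9,188.5)),((322,221),(315,187.5))): print("plug",cross(c1,a,cs,b),onz(c1,a,.109))
E
```

```text
val [153.375  177.75   179.5625] [76 89 91] [[138, 155, 164], [151, 165, 181], [206, 234, 235], [154, 177, 180], [146, 167, 171]]
((327.3390808105469, 200.17410278320312), (77.9263687133789, 82.98817443847656), 148.34889221191406)
((382.2987976074219, 316.03643798828125), (52.825443267822266, 70.7605972290039), 113.60175323486328)
((458.1497497558594, 219.62240600585938), (18.893653869628906, 20.111665725708008), 116.39409637451172)
w-s (array([ 0.55045268, -0.23337989,  0.09522247]), np.float64(0.018756471421054407))
w-t (array([ 0.53601155, -0.2311531 ,  0.1115251 ]), np.float64(0.0014807760789839447))
0.1 [ 0.53910053 -0.23160747  0.1       ]
diam 0.06542928839571316
0.105 [ 0.53746013 -0.23125625  0.105     ]
diam 0.06423597010973825
[(np.int32(53), array([303.37735849, 159.0754717 ])), (np.int32(35), array([371.45714286, 199.62857143]))]
[]
[ 0.49807602 -0.23966168  0.111     ] []
[ 0.54482564 -0.19654924  0.111     ] []
plug (array([0.49053142, 0.26126929, 0.10236812]), np.float64(0.0030409915555385126)) [0.48851809 0.26174478 0.109     ]
plug (array([0.57106166, 0.24486281, 0.10396738]), np.float64(0.005072699793611076)) [0.57181952 0.24516948 0.109     ]
```

Run:
```python
from cock import *
v=np.load("w2.npy"); c2=cam("wrist",dict(eef_pos=v[:3],tcp_rot=v[3:])); im=cv2.imread("pics/w2.png")
s=cv2.imread("pics/side0.png"); t=cv2.imread("pics/top0.png")
cs,ct=cam("side"),cam("top")
for V in(185,200):
    e=flange(im,(280,155,370,240),(20,15,V)); es=flange(s,(335,295,400,345),(20,15,V)); et=flange(t,(440,205,480,238),(20,15,V))
    print(e,es,et)
    print("w-s",cross(c2,e[0],cs,es[0])); print("w-t",cross(c2,e[0],ct,et[0]))
    for z in(.103,.108):
        d=np.array([max(e[1])/2,0]);print(z,onz(c2,e[0],z),"diam",np.linalg.norm(onz(c2,np.array(e[0])+d,z)-onz(c2,np.array(e[0])-d,z)))
# pins in side: crop coords (630,380),(576,447)/3
for p in((303.4,158.5),(371.5,199.6)):
    for q in((320+140/3,280+53/3),(320+86/3,280+120/3)): print("pin",cross(c2,p,cs,q))
```

```text
Traceback (most recent call last):
  File "cock.py", line 5, in flange
    k=max(cv2.findContours(g,cv2.RETR_EXTERNAL,cv2.CHAIN_APPROX_NONE)[0],key=len)
ValueError: max() iterable argument is empty
```

```bash
python3 - <<'E'
from cock import *
v=np.load("w2.npy"); c2=cam("wrist",dict(eef_pos=v[:3],tcp_rot=v[3:])); im=cv2.imread("pics/w2.png")
s=cv2.imread("pics/side0.png"); cs=cam("side")
h=cv2.cvtColor(im,cv2.COLOR_BGR2HSV); print(h[196,286:296].tolist(),h[196,356:368].tolist())
h2=cv2.cvtColor(s,cv2.COLOR_BGR2HSV); print(h2[318,346:354].tolist())
for V in(175,190):
    e=flange(im,(280,155,370,240),(20,15,V)); print(e)
    es=flange(s,(335,295,400,345),(15,15,V+20)); print(es)
    print("w-s",cross(c2,e[0],cs,es[0]))
    for z in(.103,.108):
        d=np.array([max(e[1])/2,0]);print(z,onz(c2,e[0],z),"diam",np.linalg.norm(onz(c2,np.array(e[0])+d,z)-onz(c2,np.array(e[0])-d,z)))
E
python3 - <<'E'
from cock import *
v=np.load("w2.npy"); c2=cam("wrist",dict(eef_pos=v[:3],tcp_rot=v[3:])); cs=cam("side")
for p in((303.4,158.5),(371.5,199.6)):
    for q in((320+140/3,280+53/3),(320+86/3,280+120/3)): print("pin",cross(c2,p,cs,q))
E
```

```text
[[14, 51, 106], [20, 43, 129], [32, 37, 187], [33, 37, 213], [35, 40, 218], [34, 38, 216], [35, 39, 217], [34, 40, 218], [34, 40, 213], [25, 46, 184]] [[32, 38, 189], [35, 38, 216], [34, 39, 218], [35, 39, 218], [35, 39, 216], [35, 38, 213], [31, 40, 189], [25, 44, 138], [18, 70, 95], [18, 125, 92], [16, 137, 99], [17, 143, 98]]
[[16, 69, 170], [15, 90, 205], [17, 94, 222], [20, 75, 225], [28, 40, 237], [33, 19, 246], [34, 22, 244], [31, 37, 219]]
((325.50274658203125, 195.94935607910156), (71.75686645507812, 75.35587310791016), 84.3692398071289)
((358.3228759765625, 318.4665222167969), (37.611412048339844, 56.01322555541992), 78.27825927734375)
w-s (array([ 0.52623065, -0.23121324,  0.10212867]), np.float64(0.01567164207880194))
0.103 [ 0.53414918 -0.23186784  0.103     ] diam 0.062314675287929125
0.108 [ 0.53258194 -0.23150794  0.108     ] diam 0.06116558778249241
((325.3585205078125, 196.00637817382812), (70.99464416503906, 74.41385650634766), 85.3110122680664)
((367.05413818359375, 314.2321472167969), (29.126422882080078, 40.036624908447266), 107.52510833740234)
w-s (array([ 0.53312025, -0.23175421,  0.10634232]), np.float64(7.758457668707278e-06))
0.103 [ 0.53416403 -0.23199589  0.103     ] diam 0.061539347541715514
0.108 [ 0.53259651 -0.23163363  0.108     ] diam 0.06040455714079994
pin (array([ 0.50817295, -0.23980322,  0.15005494]), np.float64(0.03574860199785196))
pin (array([ 0.49834741, -0.23970508,  0.11002731]), np.float64(0.0010328115913175347))
pin (array([ 0.54560194, -0.19637071,  0.10871672]), np.float64(7.45628663294507e-05))
pin (array([ 0.5359628 , -0.19472929,  0.07122694]), np.float64(0.04380896565988367))
```

Liner flange: (0.533,−0.232,0.106), so the liner stands about 8 mm proud, as given. The pins at ≈0.110 high and 37 mm radius fit the text, giving a cock yaw of about −3° (closed lever 177°, open 87°). Plug axis: (0.549,0.249), long arm at 172°, bar height ~0.10, which also fits. I'll go back and grasp with the fingers part-shut, because the neighbours are only about 60 mm away.

move_arm(
  moves=[
    [0.4, [0.0096, 0.0392, 0], [0, 0, 0]],
    [0.4, [0.0096, 0.0392, 0], [0, 0, 0]],
    [0.4, [0.0096, 0.0392, 0], [0, 0, 0]],
    [0.4, [0.0096, 0.0392, 0], [0, 0, 0]],
    [0.4, [0.0096, 0.0392, 0], [0, 0, 0]],
    [0.4, [0.0096, 0.0392, 0], [0, 0, 0]],
    [0.4, [0.0096, 0.0392, 0], [0, 0, 0]],
    [0.4, [0.0096, 0.0392, 0], [0, 0, 0]],
    [0.4, [0.0096, 0.0392, 0], [0, 0, 0]],
    [0.4, [0.0096, 0.0392, 0], [0, 0, 0]],
  ],
)

```text
time: 4.42
eef_pos: [0.5468, 0.1694, 0.1995]
tcp_rot: [0.139, 0.99, 0.0, 0.0]
contact_force: [0.7, -0.2, 0.8]
opening: 0.404
finger_force: 0.0
```

move_arm(
  moves=[
    [0.4, [0.0098, 0.0393, 0], [0, 0, 0]],
    [0.4, [0.0098, 0.0393, 0], [0, 0, 0]],
    [0.4, [0, 0, 0], [0, 0, -0.067]],
    [0.4, [0, 0, 0], [0, 0, -0.067]],
    [0.4, [0, 0, 0.02], [0, 0, 0]],
    [0.4, [0, 0, 0.02], [0, 0, 0]],
    [0.4, [0, 0, 0.01], [0, 0, 0]],
    [0.4, [0, 0, 0], [0, 0, 0]],
    [0.4, [0, 0, 0], [0, 0, 0]],
    [0.4, [0, 0, 0], [0, 0, 0]],
  ],
)

```text
time: 5.25
eef_pos: [0.5507, 0.2483, 0.1505]
tcp_rot: [0.072, 0.997, 0.0, 0.001]
contact_force: [0.6, -0.7, 0.6]
opening: 0.403
finger_force: 0.0
```

Run:
```python
from h import *
c,im=snap("wrist","w3.png"); st=get_state(); print(st["eef_pos"],st["tcp_rot"],st["opening"])
T=R.from_quat(st["tcp_rot"])
h=cv2.cvtColor(im,cv2.COLOR_BGR2HSV); m=cv2.inRange(h,(105,110,50),(128,255,255))
n,l,s,ce=cv2.connectedComponentsWithStats(m)
for i in range(1,n):
    if s[i,4]>100:
        r=cv2.minAreaRect(np.argwhere(l==i)[:,::-1].astype(np.float32)); print(r)
        print([np.round(T.inv().apply(onz(c,q,.109)-st["eef_pos"]),4) for q in cv2.boxPoints(r)])
```

```text
[0.55092158 0.24839392 0.15085713] [7.24260102e-02 9.97372912e-01 4.16932820e-04 1.25460186e-03] 0.4015968568727874
((321.5, 169.5), (93.0, 19.0), 90.0)
[array([ 0.0636, -0.0053,  0.0417]), array([0.0636, 0.0064, 0.0417]), array([0.0024, 0.007 , 0.0419]), array([ 0.0024, -0.0058,  0.0418])]
((321.5, 232.0), (28.0, 17.0), 90.0)
[array([ 0.0009, -0.0051,  0.0418]), array([0.0009, 0.0064, 0.0419]), array([-0.02  ,  0.0065,  0.0419]), array([-0.02  , -0.0053,  0.0419])]
```

View pics/w3.png

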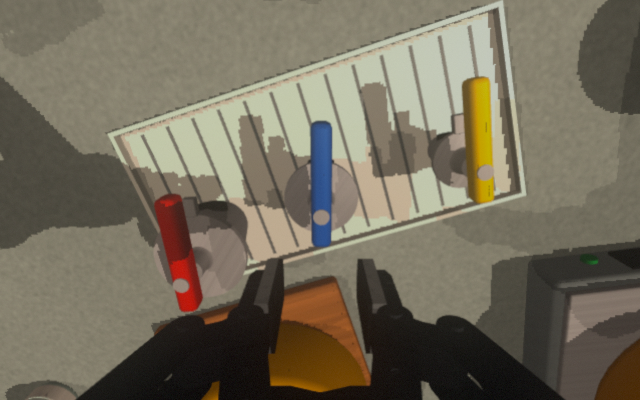

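The bar lies exactly along tool x and is centred to 0.5 mm between the fingers (bar px (321,122)–(321,246), pivot dot (321,217)). The axis is about 2 mm ahead in tool x. I'll descend 70 mm and close.

move_arm(
  moves=[
    [0.4, [0.002, 0.0005, 0.02], [0, 0, 0]],
    [0.4, [0, 0, 0.02], [0, 0, 0]],
    [0.4, [0, 0, 0.02], [0, 0, 0]],
    [0.4, [0, 0, 0.01], [0, 0, 0]],
    [0.4, [0, 0, 0], [0, 0, 0]],
    [0, [0, 0, 0], [0, 0, 0]],
    [0, [0, 0, 0], [0, 0, 0]],
    [0, [0, 0, 0], [0, 0, 0]],
    [0, [0, 0, 0], [0, 0, 0]],
    [0, [0, 0, 0], [0, 0, 0]],
  ],
  grip_force=60,
)

```text
time: 6.13
eef_pos: [0.5487, 0.2492, 0.0804]
tcp_rot: [0.072, 0.997, 0.0, 0.001]
contact_force: [-0.4, 0.4, 0.7]
opening: 0.002
finger_force: 0.0
```

move_arm(
  moves=[
    [0, [0, 0, 0], [0, 0, 0]],
    [0, [0, 0, 0], [0, 0, 0]],
    [0, [0, 0, -0.01], [0, 0, 0]],
    [0, [0, 0, -0.02], [0, 0, 0]],
    [0, [0, 0, -0.03], [0, 0, 0]],
    [0, [0, 0, -0.03], [0, 0, 0]],
    [0, [0, 0, -0.03], [0, 0, 0]],
    [0, [0, 0, 0], [0, 0, 0]],
    [0, [0, 0, 0], [0, 0, 0]],
    [0, [0, 0, 0], [0, 0, 0]],
  ],
)

```text
time: 6.97
eef_pos: [0.5477, 0.249, 0.1992]
tcp_rot: [0.072, 0.997, -0.0, -0.0]
contact_force: [-0.5, -0.3, 0.9]
opening: -0.005
finger_force: 0.0
```

Run:
```python
from h import *
c,im=snap("wrist","w4.png"); st=get_state(); print(st["eef_pos"],st["tcp_rot"],st["opening"],st["finger_force"],st["contact_force"])
T=R.from_quat(st["tcp_rot"]); p=np.array([.14,.99]); print(T.as_matrix()[:,0])
h=cv2.cvtColor(im,cv2.COLOR_BGR2HSV); m=cv2.inRange(h,(105,110,50),(128,255,255))
n,l,s,ce=cv2.connectedComponentsWithStats(m)
for i in range(1,n):
    if s[i,4]>100:
        r=cv2.minAreaRect(np.argwhere(l==i)[:,::-1].astype(np.float32)); print(r)
        print([np.round(T.inv().apply(onz(c,q,st["eef_pos"][2]+.028)-st["eef_pos"]),4) for q in cv2.boxPoints(r)])
s,sim=snap("side"); a=np.hstack([im[100:400,160:480],sim[100:400,200:520]]); cv2.imwrite("pics/v4.png",a)
```

```text
[0.54712958 0.24877645 0.19799094] [ 7.23570439e-02  9.97378101e-01 -3.78432898e-04 -1.11306042e-03] -0.0007826359482382418 0.0 [-1.22988588 -0.19191556 -0.22495041]
[-0.98952644  0.1443355   0.00216552]
((320.5, 158.5), (75.0, 15.0), 90.0)
[array([ 0.0708, -0.003 , -0.0278]), array([ 0.0708,  0.0033, -0.0278]), array([ 0.0377,  0.0036, -0.0279]), array([ 0.0377, -0.0032, -0.0279])]
((321.0, 212.0), (22.0, 14.0), 90.0)
[array([ 0.0353, -0.0028, -0.0279]), array([ 0.0353,  0.0036, -0.0279]), array([ 0.0245,  0.0037, -0.028 ]), array([ 0.0245, -0.0028, -0.0279])]
```

View pics/v4.png

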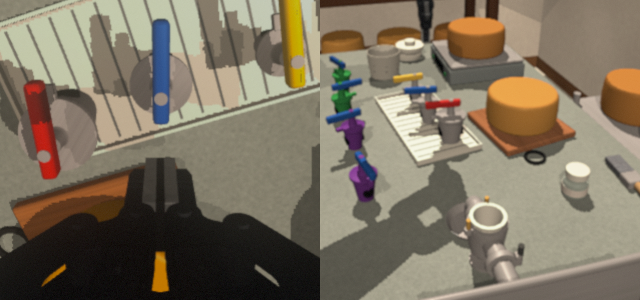

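The fingers shut on nothing: the plug still stands on the tray in both views, with its bar at crop (161,20)–(161,122). I'll check the tool point against the pictures.

Run:
```python
from h import *
st=get_state(); c=cam("wrist"); T=R.from_quat(st["tcp_rot"]); p=np.array(st["eef_pos"])
print("qpos",np.round(st["qpos"],3),p)
for z in(0,-.019,-.06): print(z,"wrist",proj(c,p+T.apply([0,0,z])),"side",proj(cam("side"),p+T.apply([0,0,z])),"top",proj(cam("top"),p+T.apply([0,0,z])))
im=cv2.imread("pics/w4.png"); h=cv2.cvtColor(im,cv2.COLOR_BGR2HSV); m=cv2.inRange(h,(105,110,50),(128,255,255))
q=np.argwhere(m); print(q[:,0].min(),q[:,0].max())
for v in (q[:,0].min(),q[:,0].max(),199): print(T.inv().apply(onz(c,(320.5,v),.109)-p))
a,b=snap("side"); cc,t=snap("top")
o=np.hstack([cv2.resize(b[80:220,240:380],None,fx=2.8,fy=2.8,interpolation=cv2.INTER_CUBIC),cv2.resize(t[150:290,230:370],None,fx=2.8,fy=2.8,interpolation=cv2.INTER_CUBIC)])
cv2.imwrite("pics/v5.png",o)
```

```text
qpos [ 0.258  0.128  1.765 -0.     1.252 -1.168] [0.54690219 0.24870382 0.19740255]
0 wrist [320.51970733 246.17348573] side [305.89652032 154.07847732] top [299.6914004  199.38880527]
-0.019 wrist [320.58436842 262.72696651] side [305.78733983 146.93854994] top [299.39229918 197.88978336]
-0.06 wrist [320.78205846 313.31189287] side [305.54867227 131.13920579] top [298.71581679 194.49982588]
121 223
[0.05996182 0.00015504 0.08858783]
[-0.02218086  0.00013059  0.08833445]
[-0.00135005  0.00013685  0.0883987 ]
```

View pics/v5.png

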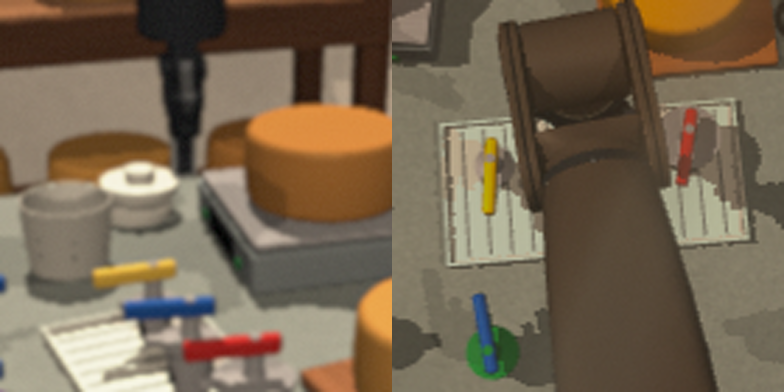

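Run:
```python
from h import *
st=get_state(); c=cam("wrist"); T=R.from_quat(st["tcp_rot"]); p=np.array(st["eef_pos"])
for a in((320.5,258),(320.5,265)):
    x,e=cross(c,a,cam("side"),(306,140.5)); print(x,e,T.inv().apply(x-p))
im=cv2.imread("pics/w4.png"); print(im[245:275:2,312].sum(1), im[245:275:2,328].sum(1))
# start picture: finger tips open in side0
s0=cv2.imread("pics/side0.png"); print(proj(cam("side"),[.186,.649,.199]))
```

```text
[0.5431999  0.24980984 0.23033447] 0.010879063186035721 [ 0.00402977  0.00046791 -0.03302125]
[0.54459846 0.24947296 0.23111363] 0.007660793031919297 [ 0.00259973  0.00033528 -0.03380479]
[344 357 365 375 373 369 311 184 184 188 188 183 172 181 183] [374 376 366 362 367 360 222 190 194 194 194 182 182 176 182]
[165.77553241 119.85194572]
```

Both views put the finger tips about 33 mm behind the reported TCP. Shut at z=0.08 they therefore passed just above the lever, and nothing was touched. I'll allow for this by descending to a reported z of ≈0.05 in two stages.

move_arm(
  moves=[
    [0.4, [0, 0, 0], [0, 0, 0]],
    [0.4, [0, 0, 0], [0, 0, 0]],
    [0.4, [0, 0, 0.03], [0, 0, 0]],
    [0.4, [0, 0, 0.03], [0, 0, 0]],
    [0.4, [0, 0, 0.03], [0, 0, 0]],
    [0.4, [0, 0, 0.02], [0, 0, 0]],
    [0.4, [0, 0, 0.01], [0, 0, 0]],
    [0.4, [0, 0, 0.01], [0, 0, 0]],
    [0.4, [0, 0, 0], [0, 0, 0]],
    [0.4, [0, 0, 0], [0, 0, 0]],
  ],
)

```text
time: 8.0
eef_pos: [0.5486, 0.2492, 0.0699]
tcp_rot: [0.072, 0.997, 0.0, 0.0]
contact_force: [0.7, 0.1, -1.0]
opening: 0.402
finger_force: 0.0
```

move_arm(
  moves=[
    [0.4, [0, 0, 0.005], [0, 0, 0]],
    [0.4, [0, 0, 0.005], [0, 0, 0]],
    [0.4, [0, 0, 0.005], [0, 0, 0]],
    [0.4, [0, 0, 0], [0, 0, 0]],
    [0, [0, 0, 0], [0, 0, 0]],
    [0, [0, 0, 0], [0, 0, 0]],
    [0, [0, 0, 0], [0, 0, 0]],
    [0, [0, 0, 0], [0, 0, 0]],
    [0, [0, 0, 0], [0, 0, 0]],
    [0, [0, 0, 0], [0, 0, 0]],
  ],
  grip_force=60,
)

```text
time: 8.83
eef_pos: [0.5481, 0.2492, 0.0545]
tcp_rot: [0.072, 0.997, 0.0, 0.0]
contact_force: [-0.5, 0.6, 1.2]
opening: 0.158
finger_force: 58.6
```

Gripped: the opening is 13.4 mm, the bar's width. The hold is a little high on the bar, so I'll regrasp 6 mm lower and then lift.

move_arm(
  moves=[
    [0.4, [0, 0, 0], [0, 0, 0]],
    [0.4, [0, 0, 0], [0, 0, 0]],
    [0.4, [0, 0, 0.006], [0, 0, 0]],
    [0.4, [0, 0, 0], [0, 0, 0]],
    [0, [0, 0, 0], [0, 0, 0]],
    [0, [0, 0, 0], [0, 0, 0]],
    [0, [0, 0, 0], [0, 0, 0]],
    [0, [0, 0, 0], [0, 0, 0]],
    [0, [0, 0, 0], [0, 0, 0]],
    [0, [0, 0, 0], [0, 0, 0]],
  ],
  grip_force=80,
)

```text
time: 9.67
eef_pos: [0.5479, 0.2491, 0.0481]
tcp_rot: [0.072, 0.997, 0.0, -0.0]
contact_force: [-0.2, 1.2, -0.6]
opening: 0.165
finger_force: 78.2
```

move_arm(
  moves=[
    [0, [0, 0, -0.005], [0, 0, 0]],
    [0, [0, 0, -0.02], [0, 0, 0]],
    [0, [0, 0, -0.03], [0, 0, 0]],
    [0, [0, 0, -0.03], [0, 0, 0]],
    [0, [0, 0, -0.03], [0, 0, 0]],
    [0, [0, 0, -0.03], [0, 0, 0]],
    [0, [0, 0, -0.01], [0, 0, 0]],
    [0, [0, 0, 0], [0, 0, 0]],
    [0, [0, 0, 0], [0, 0, 0]],
    [0, [0, 0, 0], [0, 0, 0]],
  ],
)

```text
time: 10.5
eef_pos: [0.5461, 0.2485, 0.1997]
tcp_rot: [0.072, 0.997, -0.001, -0.003]
contact_force: [0.0, -0.9, -5.5]
opening: 0.164
finger_force: 78.7
```

Run:
```python
from h import *
c,im=snap("wrist","w6.png"); st=get_state(); T=R.from_quat(st["tcp_rot"]);p=np.array(st["eef_pos"]); print(p,st["contact_force"],st["wrist_torque"],T.as_matrix()[:,0],T.as_matrix()[:,2])
s,sim=snap("side")
h=cv2.cvtColor(im,cv2.COLOR_BGR2HSV); m=cv2.inRange(h,(105,110,50),(128,255,255)); m[:,:250]=0; m[:,390:]=0
q=np.argwhere(m)[:,::-1]; r=cv2.minAreaRect(q.astype(np.float32)); print(r)
b=cv2.boxPoints(r); print([np.round(T.inv().apply(onz(c,u,p[2]+.061)-p),4) for u in b])
a=np.hstack([im[100:400,160:480],sim[60:360,200:520]]); cv2.imwrite("pics/v6.png",a)
```

```text
[0.54608108 0.24841784 0.19941931] [-0.30382866  0.87163463 -5.31647731] [-0.04935097  0.04766097 -0.0464151 ] [-0.98949738  0.14442982  0.00591284] [-0.00622132 -0.0016843  -0.99997923]
((319.9999694824219, 262.4999694824219), (196.99996948242188, 35.99999237060547), 90.0)
[array([ 0.0603, -0.0063, -0.0606]), array([ 0.0603,  0.0059, -0.0607]), array([-0.0229,  0.0072, -0.0612]), array([-0.0229, -0.0078, -0.0611])]
```

View pics/v6.png

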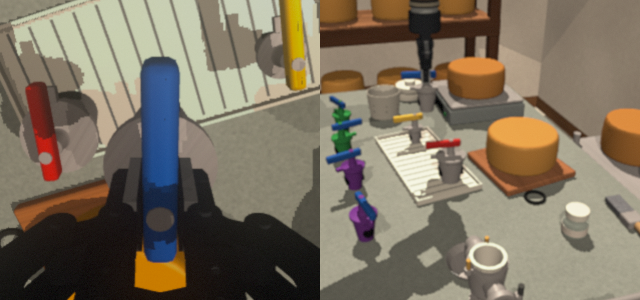

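Held straight: the bar spans tool x −23..+60 mm, so the axis is at the tool point. The plug's weight reads about 5.4 N and the plug origin is 42 mm below the reported TCP. I'll carry it to the cock.

move_arm(
  moves=[
    [0, [-0.0024, -0.02, 0], [0, 0, 0]],
    [0, [-0.0047, -0.0398, 0], [0, 0, 0]],
    [0, [-0.0047, -0.0398, 0], [0, 0, 0]],
    [0, [-0.0047, -0.0398, 0], [0, 0, 0]],
    [0, [-0.0047, -0.0398, 0], [0, 0, 0]],
    [0, [-0.0047, -0.0398, 0], [0, 0, 0]],
    [0, [-0.0047, -0.0398, 0], [0, 0, 0]],
    [0, [-0.0047, -0.0398, 0], [0, 0, 0]],
    [0, [-0.0047, -0.0398, 0], [0, 0, 0]],
    [0, [-0.0047, -0.0398, 0], [0, 0, 0]],
  ],
)

```text
time: 11.43
eef_pos: [0.5364, -0.1332, 0.2013]
tcp_rot: [0.072, 0.997, 0.001, -0.001]
contact_force: [0.3, 0.2, -5.3]
opening: 0.163
finger_force: 78.9
```

move_arm(
  moves=[
    [0, [-0.0047, -0.0398, 0], [0, 0, 0]],
    [0, [-0.0047, -0.0398, 0], [0, 0, 0]],
    [0, [-0.0023, -0.02, 0], [0, 0, 0]],
    [0, [0, 0, 0], [0, 0, -0.046]],
    [0, [0, 0, 0], [0, 0, -0.046]],
    [0, [0, 0, 0], [0, 0, 0]],
    [0, [0, 0, 0], [0, 0, 0]],
    [0, [0, 0, 0], [0, 0, 0]],
    [0, [0, 0, 0], [0, 0, 0]],
    [0, [0, 0, 0], [0, 0, 0]],
  ],
)

```text
time: 12.27
eef_pos: [0.5349, -0.2315, 0.203]
tcp_rot: [0.026, 1.0, 0.0, -0.0]
contact_force: [0.2, -0.4, -4.5]
opening: 0.161
finger_force: 79.0
```

Run:
```python
from h import *
st=get_state(); T=R.from_quat(st["tcp_rot"]);p=np.array(st["eef_pos"]); M=T.as_matrix(); print(p,st["contact_force"],st["wrist_torque"],M[:,0],M[:,2],np.degrees(np.arctan2(M[1,0],M[0,0])))
print("to go tool",T.inv().apply(np.array([.533,-.232,p[2]])-p))
```

```text
[ 0.53490553 -0.23147704  0.20304964] [ 0.18114875 -0.44084155 -4.45216809] [-0.03832316  0.02951718  0.05279944] [-9.98618941e-01  5.25371074e-02  2.52651738e-04] [-2.47601854e-04  1.02628941e-04 -9.99999964e-01] 176.98845891476418
to go tool [ 1.87542139e-03 -6.22353235e-04  4.18140995e-07]
```

move_arm(
  moves=[
    [0, [0.0015, -0.0006, 0.01], [0, 0, 0]],
    [0, [0, 0, 0.02], [0, 0, 0]],
    [0, [0, 0, 0.02], [0, 0, 0]],
    [0, [0, 0, 0.015], [0, 0, 0]],
    [0, [0, 0, 0.01], [0, 0, 0]],
    [0, [0, 0, 0.008], [0, 0, 0]],
    [0, [0, 0, 0.005], [0, 0, 0]],
    [0, [0, 0, 0], [0, 0, 0]],
    [0, [0, 0, 0], [0, 0, 0]],
    [0, [0, 0, 0], [0, 0, 0]],
  ],
)

```text
time: 13.1
eef_pos: [0.5341, -0.233, 0.1164]
tcp_rot: [0.026, 1.0, -0.001, 0.001]
contact_force: [0.1, -0.8, -4.2]
opening: 0.165
finger_force: 79.0
```

Run:
```python
from h import *
st=get_state(); p=np.array(st["eef_pos"]); print(p,st["contact_force"],st["wrist_torque"])
c,im=snap("side"); w,wi=snap("wrist")
print(proj(c,[.533,-.232,.106]),proj(c,[p[0],p[1],p[2]+.021]))
o=np.hstack([cv2.resize(im[240:360,300:440],None,fx=3,fy=3,interpolation=cv2.INTER_CUBIC),cv2.resize(wi[120:390,220:420],(267,360))])
cv2.imwrite("pics/v7.png",o)
```

```text
[ 0.53412552 -0.23295382  0.11643552] [ 0.0887459  -0.78559543 -4.2332259 ] [-0.00210026  0.01174589 -0.00863333]
[367.02413082 314.50613367] [368.98235612 300.04089585]
```

View pics/v7.png

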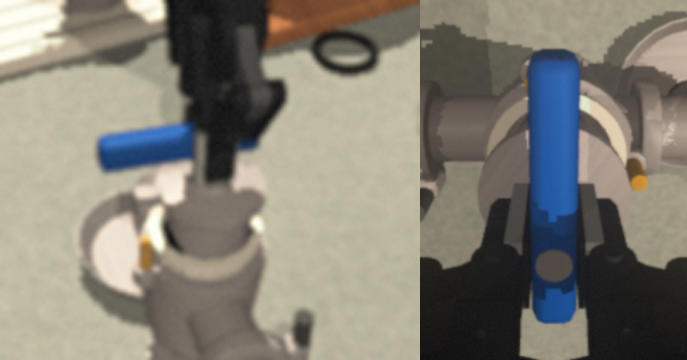

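The plug hangs inside the bore with its lever between the pins: pin_closed is just left of the lever at (526,80), pin_open at (638,177). The pipe is square to the lever. Lowering further.

move_arm(
  moves=[
    [0, [-0.0002, -0.001, 0.006], [0, 0, 0]],
    [0, [0, 0, 0.005], [0, 0, 0]],
    [0, [0, 0, 0.003], [0, 0, 0]],
    [0, [0, 0, 0.002], [0, 0, 0]],
    [0, [0, 0, 0.001], [0, 0, 0]],
    [0, [0, 0, 0.001], [0, 0, 0]],
    [0, [0, 0, 0], [0, 0, 0]],
    [0, [0, 0, 0], [0, 0, 0]],
    [0, [0, 0, 0], [0, 0, 0]],
    [0, [0, 0, 0], [0, 0, 0]],
  ],
)

```text
time: 14.03
eef_pos: [0.5333, -0.2328, 0.0971]
tcp_rot: [0.026, 1.0, 0.001, -0.0]
contact_force: [-0.4, 4.9, -1.3]
opening: 0.163
finger_force: 79.4
```

move_arm(
  moves=[
    [0, [0, 0.001, 0], [0, 0, 0]],
    [0, [0, 0.0005, 0.0005], [0, 0, 0]],
    [0, [0, 0, 0.0005], [0, 0, 0]],
    [0, [0, 0, 0.0005], [0, 0, 0]],
    [0, [0, 0, 0.0005], [0, 0, 0]],
    [0, [0, 0, 0], [0, 0, 0]],
    [0, [0, 0, 0], [0, 0, 0]],
    [0, [0, 0, 0], [0, 0, 0]],
    [0, [0, 0, 0], [0, 0, 0]],
    [0, [0, 0, 0], [0, 0, 0]],
  ],
)

```text
time: 14.87
eef_pos: [0.5336, -0.2322, 0.0954]
tcp_rot: [0.026, 1.0, -0.0, -0.0]
contact_force: [-2.8, 2.4, 0.1]
opening: 0.157
finger_force: 79.6
```

move_arm(
  moves=[
    [0, [0.0006, 0.0007, 0.0005], [0, 0, 0]],
    [0, [0, 0, 0.0005], [0, 0, 0]],
    [0, [0, 0, 0.0005], [0, 0, 0]],
    [0, [0, 0, 0.0005], [0, 0, 0]],
    [0, [0, 0, 0], [0, 0, 0]],
    [0, [0, 0, 0], [0, 0, 0]],
    [0, [0, 0, 0], [0, 0, 0]],
    [0, [0, 0, 0], [0, 0, 0]],
    [0, [0, 0, 0], [0, 0, 0]],
    [0, [0, 0, 0], [0, 0, 0]],
  ],
)

```text
time: 15.7
eef_pos: [0.5335, -0.2319, 0.0944]
tcp_rot: [0.026, 1.0, -0.001, 0.001]
contact_force: [-4.4, 0.3, 6.2]
opening: 0.162
finger_force: 80.2
```

move_arm(
  moves=[
    [0, [0.001, 0, 0.0005], [0, 0, 0]],
    [0, [0, 0, 0.0005], [0, 0, 0]],
    [0, [0, 0, 0.0005], [0, 0, 0]],
    [0, [0, 0, 0.0005], [0, 0, 0]],
    [0, [0, 0, 0], [0, 0, 0]],
    [0, [0, 0, 0], [0, 0, 0]],
    [0, [0, 0, 0], [0, 0, 0]],
    [0, [0, 0, 0], [0, 0, 0]],
    [0, [0, 0, 0], [0, 0, 0]],
    [0, [0, 0, 0], [0, 0, 0]],
  ],
)

```text
time: 16.53
eef_pos: [0.5334, -0.232, 0.0939]
tcp_rot: [0.026, 1.0, -0.001, 0.002]
contact_force: [-3.7, 1.7, 9.9]
opening: 0.166
finger_force: 80.7
```

move_arm(
  moves=[
    [0, [0.001, 0.0004, 0.0005], [0, 0, 0]],
    [0, [0, 0, 0.0005], [0, 0, 0]],
    [0, [0, 0, 0.0005], [0, 0, 0]],
    [0, [0, 0, 0.0005], [0, 0, 0]],
    [0, [0, 0, 0.0005], [0, 0, 0]],
    [0, [0, 0, 0.0005], [0, 0, 0]],
    [0, [0, 0, 0.0005], [0, 0, 0]],
    [0, [0, 0, 0.0005], [0, 0, 0]],
    [0, [0, 0, 0], [0, 0, 0]],
    [0, [0, 0, 0], [0, 0, 0]],
  ],
)

```text
time: 17.37
eef_pos: [0.5334, -0.2319, 0.091]
tcp_rot: [0.026, 1.0, -0.001, 0.003]
contact_force: [-4.3, 2.1, 12.3]
opening: 0.162
finger_force: 80.8
```

The liner is sliding at about 17 N of push.

move_arm(
  moves=[
    [0, [0.0005, 0.0004, 0.0005], [0, 0, 0]],
    [0, [0, 0, 0.0005], [0, 0, 0]],
    [0, [0, 0, 0.0005], [0, 0, 0]],
    [0, [0, 0, 0.0005], [0, 0, 0]],
    [0, [0, 0, 0.0005], [0, 0, 0]],
    [0, [0, 0, 0.0005], [0, 0, 0]],
    [0, [0, 0, 0.0005], [0, 0, 0]],
    [0, [0, 0, 0.0005], [0, 0, 0]],
    [0, [0, 0, 0], [0, 0, 0]],
    [0, [0, 0, 0], [0, 0, 0]],
  ],
)

```text
time: 18.2
eef_pos: [0.5334, -0.2319, 0.0872]
tcp_rot: [0.026, 1.0, -0.002, 0.003]
contact_force: [-4.2, 0.9, 12.2]
opening: 0.164
finger_force: 80.8
```

move_arm(
  moves=[
    [0, [0.0005, 0, 0.0005], [0, 0, 0]],
    [0, [0, 0, 0.0005], [0, 0, 0]],
    [0, [0, 0, 0.0005], [0, 0, 0]],
    [0, [0, 0, 0.0005], [0, 0, 0]],
    [0, [0, 0, 0.0005], [0, 0, 0]],
    [0, [0, 0, 0], [0, 0, 0]],
    [0, [0, 0, 0], [0, 0, 0]],
    [0, [0, 0, 0], [0, 0, 0]],
    [0, [0, 0, 0], [0, 0, 0]],
    [0, [0, 0, 0], [0, 0, 0]],
  ],
)

```text
time: 19.03
eef_pos: [0.5335, -0.232, 0.0862]
tcp_rot: [0.026, 1.0, -0.002, 0.004]
contact_force: [-5.2, 1.7, 17.6]
opening: 0.163
finger_force: 81.4
```

move_arm(
  moves=[
    [0, [0.0005, 0, 0.0005], [0, 0, 0]],
    [0, [0, 0, 0.0005], [0, 0, 0]],
    [0, [0, 0, 0.0005], [0, 0, 0]],
    [0, [0, 0, 0], [0, 0, 0]],
    [0, [0, 0, 0], [0, 0, 0]],
    [0, [0, 0, 0], [0, 0, 0]],
    [0, [0, 0, 0], [0, 0, 0]],
    [0, [0, 0, 0], [0, 0, 0]],
    [0, [0, 0, 0], [0, 0, 0]],
    [0, [0, 0, 0], [0, 0, 0]],
  ],
)

```text
time: 19.87
eef_pos: [0.5336, -0.2321, 0.0861]
tcp_rot: [0.027, 1.0, -0.002, 0.005]
contact_force: [-6.0, 4.4, 20.7]
opening: 0.162
finger_force: 82.1
```

Run:
```python
from h import *
st=get_state(); M=R.from_quat(st["tcp_rot"]).as_matrix(); print(st["eef_pos"],st["contact_force"],st["wrist_torque"],M[:,2],np.degrees(np.arctan2(M[1,0],M[0,0])))
```

```text
[ 0.53360172 -0.23206047  0.08606732] [-5.97452042  4.38959196 20.66841675] [0.72475083 0.91593491 0.03568652] [ 0.008928   -0.00426879 -0.99995103] 176.96389680111469
```

Hard stop reached at 25 N push (z 0.0861), as expected for home (0.087). Now easing off.

move_arm(
  moves=[
    [0, [0, 0, -0.001], [0, 0, 0]],
    [0, [0, 0, -0.001], [0, 0, 0]],
    [0, [0, 0, -0.001], [0, 0, 0]],
    [0, [0, 0, -0.001], [0, 0, 0]],
    [0, [0, 0, -0.001], [0, 0, 0]],
    [0, [0, 0, 0], [0, 0, 0]],
    [0, [0, 0, 0], [0, 0, 0]],
    [0, [0, 0, 0], [0, 0, 0]],
    [0, [0, 0, 0], [0, 0, 0]],
    [0, [0, 0, 0], [0, 0, 0]],
  ],
)

```text
time: 20.7
eef_pos: [0.5327, -0.2317, 0.0862]
tcp_rot: [0.027, 1.0, -0.002, 0.004]
contact_force: [5.2, -1.3, 4.8]
opening: 0.159
finger_force: 80.2
```

move_arm(
  moves=[
    [0, [-0.001, 0, -0.001], [0, 0, 0]],
    [0, [-0.0005, 0, -0.0006], [0, 0, 0]],
    [0, [0, 0, 0], [0, 0, 0]],
    [0, [0, 0, 0], [0, 0, 0]],
    [0, [0, 0, 0], [0, 0, 0]],
    [0, [0, 0, 0], [0, 0, 0]],
    [0, [0, 0, 0], [0, 0, 0]],
    [0, [0, 0, 0], [0, 0, 0]],
    [0, [0, 0, 0], [0, 0, 0]],
    [0, [0, 0, 0], [0, 0, 0]],
  ],
)

```text
time: 21.53
eef_pos: [0.5326, -0.2316, 0.0863]
tcp_rot: [0.026, 1.0, -0.001, 0.002]
contact_force: [4.3, -2.7, 1.2]
opening: 0.162
finger_force: 79.7
```

Run:
```python
from h import *
st=get_state(); M=R.from_quat(st["tcp_rot"]).as_matrix(); print(st["eef_pos"],st["contact_force"],st["wrist_torque"],M[:,2],np.degrees(np.arctan2(M[1,0],M[0,0])))
```

```text
[ 0.53264154 -0.23157952  0.08626499] [ 4.28357774 -2.67742058  1.19237556] [-0.5921481  -0.77602909 -0.04697746] [ 0.00422346 -0.00296714 -0.99998668] 176.96471191899067
```

move_arm(
  moves=[
    [0, [-0.001, -0.0006, -0.0008], [0, 0, 0]],
    [0, [-0.0003, -0.0002, 0], [0, 0, 0]],
    [0, [0, 0, 0], [0, 0, 0.03]],
    [0, [0, 0, 0], [0, 0, 0.03]],
    [0, [0, 0, 0], [0, 0, 0.03]],
    [0, [0, 0, 0], [0, 0, 0]],
    [0, [0, 0, 0], [0, 0, 0]],
    [0, [0, 0, 0], [0, 0, 0]],
    [0, [0, 0, 0], [0, 0, 0]],
    [0, [0, 0, 0], [0, 0, 0]],
  ],
)

```text
time: 22.37
eef_pos: [0.5323, -0.2313, 0.0863]
tcp_rot: [0.071, 0.997, -0.0, 0.0]
contact_force: [3.9, -2.6, -1.5]
opening: 0.159
finger_force: 79.6
```

```bash
cat > s.py <<'E'
from h import *
st=get_state(); M=R.from_quat(st["tcp_rot"]).as_matrix(); print(st["eef_pos"],st["contact_force"],st["wrist_torque"],M[:,2],np.degrees(np.arctan2(M[1,0],M[0,0])))
E
python3 s.py
```

```text
[ 0.53230061 -0.23125047  0.08627444] [ 3.92470583 -2.63765906 -1.49106366] [-0.49252316 -0.72449884  0.31704932] [ 2.08597685e-05 -2.39062520e-04 -9.99999971e-01] 171.85662018646352
```

The plug turns freely with about 3 N of push. Swinging on toward open.

move_arm(
  moves=[
    [0, [-0.0005, -0.0005, 0], [0, 0, 0.06]],
    [0, [-0.0005, 0, 0], [0, 0, 0.06]],
    [0, [0, 0, 0], [0, 0, 0.06]],
    [0, [0, 0, 0], [0, 0, 0.06]],
    [0, [0, 0, 0], [0, 0, 0.06]],
    [0, [0, 0, 0], [0, 0, 0.06]],
    [0, [0, 0, 0], [0, 0, 0.06]],
    [0, [0, 0, 0], [0, 0, 0.06]],
    [0, [0, 0, 0], [0, 0, 0.06]],
    [0, [0, 0, 0], [0, 0, 0.06]],
  ],
)

```text
time: 23.2
eef_pos: [0.533, -0.23, 0.0862]
tcp_rot: [0.364, 0.931, 0.002, -0.001]
contact_force: [4.6, 1.7, -0.1]
opening: 0.157
finger_force: 80.3
```

```bash
python3 s.py
```

```text
[ 0.53304728 -0.22998858  0.08617124] [ 4.60229237  1.67633313 -0.0562581 ] [ 0.38041885 -0.78022423  0.45306199] [-8.01013271e-04  3.87131658e-03 -9.99992186e-01] 137.30332150281183
```

move_arm(
  moves=[
    [0, [-0.0008, 0.001, -0.0005], [0, 0, 0]],
    [0, [0, 0.0004, 0], [0, 0, 0.06]],
    [0, [0, 0, 0], [0, 0, 0.06]],
    [0, [0, 0, 0], [0, 0, 0.06]],
    [0, [0, 0, 0], [0, 0, 0.06]],
    [0, [0, 0, 0], [0, 0, 0.06]],
    [0, [0, 0, 0], [0, 0, 0.06]],
    [0, [0, 0, 0], [0, 0, 0.06]],
    [0, [0, 0, 0], [0, 0, 0.06]],
    [0, [0, 0, 0], [0, 0, 0.06]],
  ],
)

```text
time: 24.03
eef_pos: [0.5344, -0.2293, 0.0863]
tcp_rot: [0.599, 0.801, 0.001, -0.002]
contact_force: [4.2, 2.9, -0.7]
opening: 0.162
finger_force: 79.9
```

```bash
python3 s.py
```

```text
[ 0.5343616  -0.22932474  0.08632249] [ 4.22418155  2.91525919 -0.71006836] [ 0.58156847 -0.71736281  0.40444982] [-0.00138007  0.00426488 -0.99998995] 106.43429435566512
```

move_arm(
  moves=[
    [0, [0.0005, 0.001, -0.0003], [0, 0, 0]],
    [0, [0, 0.0006, 0], [0, 0, 0.06]],
    [0, [0, 0, 0], [0, 0, 0.06]],
    [0, [0, 0, 0], [0, 0, 0.06]],
    [0, [0, 0, 0], [0, 0, 0.05]],
    [0, [0, 0, 0], [0, 0, 0.04]],
    [0, [0, 0, 0], [0, 0, 0]],
    [0, [0, 0, 0], [0, 0, 0]],
    [0, [0, 0, 0], [0, 0, 0]],
    [0, [0, 0, 0], [0, 0, 0]],
  ],
)

```text
time: 24.87
eef_pos: [0.5352, -0.2293, 0.0864]
tcp_rot: [0.7, 0.714, -0.0, -0.002]
contact_force: [0.6, 3.5, -3.0]
opening: 0.166
finger_force: 79.3
```

```bash
python3 s.py
```

```text
[ 0.5352097  -0.22929981  0.08643574] [ 0.62473864  3.53061301 -3.03002406] [ 0.65717399 -0.25154441  0.25319536] [-0.00256927  0.00248183 -0.99999362] 91.10149826718488
```

move_arm(
  moves=[
    [0, [0.0005, 0, 0], [0, 0, 0.02]],
    [0, [0, 0, 0], [0, 0, 0.02]],
    [0, [0, 0, 0], [0, 0, 0.02]],
    [0, [0, 0, 0], [0, 0, 0.01]],
    [0, [0, 0, 0], [0, 0, 0]],
    [0, [0, 0, 0], [0, 0, 0]],
    [0, [0, 0, 0], [0, 0, 0]],
    [0, [0, 0, 0], [0, 0, 0]],
    [0, [0, 0, 0], [0, 0, 0]],
    [0, [0, 0, 0], [0, 0, 0]],
  ],
)

```text
time: 25.7
eef_pos: [0.5355, -0.2295, 0.0867]
tcp_rot: [0.725, 0.689, -0.0, -0.001]
contact_force: [0.9, 3.5, -8.6]
opening: 0.164
finger_force: 78.7
```

```bash
python3 s.py
```

```text
[ 0.53553457 -0.22950137  0.08674279] [ 0.94924797  3.53443886 -8.56524368] [ 0.65443956 -0.00700483  0.19105439] [-0.0015393   0.00100018 -0.99999832] 87.02497077339224
```

move_arm(
  moves=[
    [0, [0, 0, 0.001], [0, 0, 0]],
    [0, [0, 0, 0.0007], [0, 0, 0.01]],
    [0, [0, 0, 0], [0, 0, 0.01]],
    [0, [0, 0, 0], [0, 0, 0.01]],
    [0, [0, 0, 0], [0, 0, 0.01]],
    [0, [0, 0, 0], [0, 0, 0]],
    [0, [0, 0, 0], [0, 0, 0]],
    [0, [0, 0, 0], [0, 0, 0]],
    [0, [0, 0, 0], [0, 0, 0]],
    [0, [0, 0, 0], [0, 0, 0]],
  ],
)

```text
time: 26.53
eef_pos: [0.5359, -0.2296, 0.0867]
tcp_rot: [0.739, 0.674, -0.0, -0.001]
contact_force: [-3.1, 5.6, -2.7]
opening: 0.162
finger_force: 79.5
```

```bash
python3 s.py
```

```text
[ 0.53587704 -0.22964199  0.08666193] [-3.08526783  5.59958581 -2.72301562] [0.95417573 0.41949697 0.34133314] [-1.20215825e-03  5.81388048e-04 -9.99999108e-01] 84.77662468679291
```

```bash
python3 - <<'E'
from h import *
v=np.load("w2.npy"); c=cam("wrist",dict(eef_pos=v[:3],tcp_rot=v[3:]))
for a,b in(((80,343),(290,297)),((80,343),(580,232))):
    p,q=[onz(c,(120+x/2,50+y/2),.06) for x,y in(a,b)]; d=q-p; print(np.degrees(np.arctan2(d[1],d[0]))-90)
E
python3 s.py
```

```text
-3.130093358222041
-2.977268273390095
[ 0.53587704 -0.22964199  0.08666193] [-3.08526783  5.59958581 -2.72301562] [0.95417573 0.41949697 0.34133314] [-1.20215825e-03  5.81388048e-04 -9.99999108e-01] 84.77662468679291
```

Open stop felt: Fx has reversed and the moment is rising at 84.8°, with the pipe at −3°, so that is within 2° of in line. Swinging back.

move_arm(
  moves=[
    [0, [0, 0, 0], [0, 0, -0.05]],
    [0, [0.0003, -0.0005, 0], [0, 0, -0.07]],
    [0, [0.0003, -0.0005, 0], [0, 0, -0.07]],
    [0, [0.0003, -0.0005, 0], [0, 0, -0.07]],
    [0, [0.0003, -0.0005, 0], [0, 0, -0.07]],
    [0, [0, 0, 0], [0, 0, -0.07]],
    [0, [0, 0, 0], [0, 0, -0.07]],
    [0, [0, 0, 0], [0, 0, -0.07]],
    [0, [0, 0, 0], [0, 0, -0.07]],
    [0, [0, 0, 0], [0, 0, -0.07]],
  ],
)

```text
time: 27.37
eef_pos: [0.5342, -0.2299, 0.0869]
tcp_rot: [0.471, 0.882, -0.001, 0.001]
contact_force: [-2.1, 1.8, -2.5]
opening: 0.164
finger_force: 79.1
```

```bash
python3 s.py
```

```text
[ 0.53417278 -0.22993671  0.08688076] [-2.07372828  1.78278347 -2.53570764] [ 0.36521827  0.3593203  -0.16383307] [ 3.14572269e-04 -1.70049605e-03 -9.99998505e-01] 123.78462223401462
```

move_arm(
  moves=[
    [0, [0.0003, -0.0004, 0.0003], [0, 0, -0.07]],
    [0, [0.0003, -0.0004, 0], [0, 0, -0.07]],
    [0, [0.0003, -0.0004, 0], [0, 0, -0.07]],
    [0, [0.0002, -0.0004, 0], [0, 0, -0.07]],
    [0, [0, -0.0002, 0], [0, 0, -0.07]],
    [0, [0, 0, 0], [0, 0, -0.07]],
    [0, [0, 0, 0], [0, 0, -0.07]],
    [0, [0, 0, 0], [0, 0, -0.07]],
    [0, [0, 0, 0], [0, 0, -0.07]],
    [0, [0, 0, 0], [0, 0, -0.07]],
  ],
)

```text
time: 28.2
eef_pos: [0.533, -0.2312, 0.087]
tcp_rot: [0.14, 0.99, -0.002, 0.002]
contact_force: [-0.2, -0.2, -3.9]
opening: 0.167
finger_force: 79.1
```

```bash
python3 s.py
```

```text
[ 0.53296547 -0.23118924  0.08698197] [-0.20003872 -0.18309262 -3.93999004] [ 0.0539617   0.12945203 -0.10306561] [ 0.00267157 -0.00401693 -0.99998836] 163.92048688257645
```

move_arm(
  moves=[
    [0, [0.0002, -0.0003, 0.0005], [0, 0, -0.05]],
    [0, [0.0001, -0.0003, 0.0005], [0, 0, -0.05]],
    [0, [0, 0, 0], [0, 0, -0.05]],
    [0, [0, 0, 0], [0, 0, -0.04]],
    [0, [0, 0, 0], [0, 0, -0.03]],
    [0, [0, 0, 0], [0, 0, -0.01]],
    [0, [0, 0, 0], [0, 0, 0]],
    [0, [0, 0, 0], [0, 0, 0]],
    [0, [0, 0, 0], [0, 0, 0]],
    [0, [0, 0, 0], [0, 0, 0]],
  ],
)

```text
time: 29.03
eef_pos: [0.5329, -0.2316, 0.0865]
tcp_rot: [0.027, 1.0, -0.002, 0.002]
contact_force: [-1.3, -2.0, 4.5]
opening: 0.166
finger_force: 80.1
```

```bash
python3 s.py
```

```text
[ 0.53291623 -0.23161299  0.08646641] [-1.25870507 -1.95696997  4.47941534] [-0.58980331  0.17513297 -0.20848168] [ 0.00337927 -0.00418745 -0.99998552] 176.95373579050445
```

move_arm(
  moves=[
    [0, [0, -0.0003, -0.001], [0, 0, 0]],
    [0, [0, 0, -0.0006], [0, 0, 0]],
    [0, [0, 0, 0], [0, 0, -0.01]],
    [0, [0, 0, 0], [0, 0, -0.01]],
    [0, [0, 0, 0], [0, 0, -0.01]],
    [0, [0, 0, 0], [0, 0, 0]],
    [0, [0, 0, 0], [0, 0, 0]],
    [0, [0, 0, 0], [0, 0, 0]],
    [0, [0, 0, 0], [0, 0, 0]],
    [0, [0, 0, 0], [0, 0, 0]],
  ],
)

```text
time: 29.87
eef_pos: [0.5327, -0.2313, 0.0865]
tcp_rot: [0.012, 1.0, -0.002, 0.002]
contact_force: [1.7, -5.5, -0.7]
opening: 0.165
finger_force: 79.6
```

```bash
python3 s.py
```

```text
[ 0.53267252 -0.23129523  0.08650074] [ 1.74285922 -5.48105565 -0.65644985] [-0.94709914 -0.36807357 -0.25236389] [ 0.00307548 -0.00307817 -0.99999053] 178.6805222754973
```

Closed stop felt at about 178.7°, within 2° of square. I'll relax slightly, then release to a half-open grip and lift straight up.

move_arm(
  moves=[
    [0, [0, -0.001, 0], [0, 0, 0.012]],
    [0, [0, 0, 0], [0, 0, 0]],
    [0, [0, 0, 0], [0, 0, 0]],
    [0.2, [0, 0, 0], [0, 0, 0]],
    [0.3, [0, 0, 0], [0, 0, 0]],
    [0.4, [0, 0, 0], [0, 0, 0]],
    [0.45, [0, 0, 0], [0, 0, 0]],
    [0.45, [0, 0, 0], [0, 0, 0]],
    [0.45, [0, 0, 0], [0, 0, 0]],
    [0.45, [0, 0, 0], [0, 0, 0]],
  ],
  grip_force=40,
)

```text
time: 30.7
eef_pos: [0.5312, -0.2306, 0.0858]
tcp_rot: [0.017, 1.0, 0.0, -0.0]
contact_force: [0.4, -0.2, 0.2]
opening: 0.447
finger_force: 0.0
```

move_arm(
  moves=[
    [0.45, [0, 0, -0.005], [0, 0, 0]],
    [0.45, [0, 0, -0.01], [0, 0, 0]],
    [0.45, [0, 0, -0.02], [0, 0, 0]],
    [0.45, [0, 0, -0.03], [0, 0, 0]],
    [0.45, [0, 0, -0.03], [0, 0, 0]],
    [0.45, [0, 0, -0.02], [0, 0, 0]],
    [0.45, [0, 0, 0], [0, 0, 0]],
    [0.45, [0, 0, 0], [0, 0, 0]],
    [0.45, [0, 0, 0], [0, 0, 0]],
    [0.45, [0, 0, 0], [0, 0, 0]],
  ],
)

```text
time: 31.53
eef_pos: [0.5306, -0.2304, 0.1992]
tcp_rot: [0.017, 1.0, 0.001, -0.001]
contact_force: [0.2, -0.7, -0.3]
opening: 0.452
finger_force: 0.0
```

Run:
```python
from h import *
c,im=snap("wrist","w9.png"); st=get_state(); p=np.array(st["eef_pos"]); print(p,st["contact_force"],st["finger_force"])
h=cv2.cvtColor(im,cv2.COLOR_BGR2HSV); m=cv2.inRange(h,(105,110,50),(128,255,255))
n,l,s,ce=cv2.connectedComponentsWithStats(m); q=[]
for i in range(1,n):
    if s[i,4]>60: print(s[i]); q.append(np.argwhere(l==i)[:,::-1])
q=np.vstack(q); r=cv2.minAreaRect(q.astype(np.float32)); b=cv2.boxPoints(r); print(r)
P=[onz(c,u,.148)for u in b]; print(np.round(P,4))
E=sorted([((P[i]+P[(i+1)%4])/2) for i in range(4)],key=lambda x:x[0]); d=E[0]-E[-1]; print("len",np.linalg.norm(d),"ang",np.degrees(np.arctan2(d[1],d[0])),"axis",E[-1]+d/np.linalg.norm(d)*.024)
cs,si=snap("side"); h=cv2.cvtColor(si,cv2.COLOR_BGR2HSV); m=cv2.inRange(h,(105,110,50),(128,255,255)); m[:,:320]=0;m[:,420:]=0;m[:240]=0;m[360:]=0
q2=np.argwhere(m)[:,::-1].astype(np.float32); r2=cv2.minAreaRect(q2); print(r2,cross(c,r[0],cs,r2[0]))
```

```text
[ 0.53055597 -0.23035264  0.19898616] [-0.1362885   0.40563979 -0.16197688] 0.0
[ 310  129   20  118 1957]
((319.4999694824219, 187.49996948242188), (18.999996185302734, 116.99998474121094), 0.0)
[[ 0.555  -0.2386  0.148 ]
 [ 0.4717 -0.2348  0.148 ]
 [ 0.4721 -0.2225  0.148 ]
 [ 0.5556 -0.2248  0.148 ]]
len 0.0834802819633002 ang 177.9329168525378 axis [ 0.53131706 -0.23080763  0.148     ]
((357.2148742675781, 301.36083984375), (11.281293869018555, 51.259700775146484), 81.02737426757812) (array([ 0.51490099, -0.23024195,  0.13680419]), np.float64(0.0008888188222108154))
```

The numbers check out. The lever is at 177.9° against 177° square, the bar length matches the home height, and the contact and finger forces are zero. Handing in.

```bash
python3 -c "
from plant import *
print(sign_off())"
```

```text
the job is handed in; nothing more can be done
None
```

The plug and liner were pressed home with about 25 N, the lever was swung to the open stop and back to closed at light push, and the plug was let go and the job handed in at about 32 s (no verdict shown); my first grasp closed above the lever because the finger tips sit about 33 mm behind the reported TCP, but it touched nothing.

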